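# Put the weighed soap bar away in the covered glass dish

### The arm

A 6-joint arm with a two-finger parallel gripper is mounted at the origin on the work surface. World frame = base frame: x ahead of the robot, y to its left, z up, the work surface at z = 0. Lengths are in m, angles in rad, forces in N, time in s.
With the tool pointing down it reaches from about 0.3 to 0.775 m from the base axis. Payload 14.6 kg.
Tool frame: the origin (TCP) lies at the centre of the arm's flange, where the gripper is bolted on; the fingertips stand 199 mm ahead of it and the grasp point (between the pads) lies ctrl.tcp_to_grasp ahead of it (ctrl.tcp_to_grasp is the distance from the TCP to the grasp point, in m); z points along the fingers, y is the line along which they close (so a half turn about z gives the same grasp; the last joint's range is limited). The gripper opens to 94 mm and grips with 3 to 60 N. Pads are 16 mm wide; open, the fingers measure 119 mm over their backs; the gripper's body (75 mm by 177 mm) begins 78 mm behind the grasp point.
Start: joints at [-1.218, 0.3, 1.521, -0, 1.321, -0.067], TCP at [0.224, -0.502, 0.405] pointing down, gripper open.
Joint ranges: [-3.03, 3.03], [-0.79, 2.21], [0.23, 2.52], [-1.04, 4.18], [0, 3.07], [-2.55, 2.55]. Speed limits (rad/s): [2.22, 2.22, 2.57, 3.14, 3.14, 3.14].

### API

Orientations are given as [roll, pitch, yaw] about the fixed x, y, z axes, in that order (R = Rz(yaw) Ry(pitch) Rx(roll)).
In Python, from station import ctrl gives the robot as it stands. The module is installed in compiled form; this text tells all that it offers.
- The arm moves only by the shell command python3 -m jog 'ROWS' [OPENING] [FORCE]. ROWS is JSON, a list of rows, each a list of 6 numbers: the shift along the tool's x, y, z in cm, then the turn, a rotation vector about the tool's x, y, z in rad. In form: [[tx, ty, tz, ax, ay, az], ...]. A call has 1 to 8 rows; each row is the pose to reach, as a shift and turn from the pose commanded when the call began, along the tool's axes at that moment; what a row does not reach only later rows make up. A row lasts 1/10 s, in which the tool goes at most 50 mm and 8.59 degrees, less where a joint would pass 70% of its speed; a pose out of reach is approached as far as the arm can. A call with a gripper value outside its range is refused whole. OPENING is the opening in per cent of the stroke, from 0 (shut) to 100 (fully open), set as the call begins (- or left out, the last holds). The fingers move at their own pace and stop on an object; FORCE is the grip in N (left out, the last holds). Time passes only in rows, so rows that repeat a pose let the fingers close. It gives the time, the measured TCP pose, the force, the opening and the grip force at its end, in the units of the state.
- ctrl.get_obs(): the state, without advancing time (a new reading comes with each control period).
- ctrl.camera(name): name is "side" or "top"; returns a dict with "img" (400x640x3 uint8, blue, green, red), "intrinsics" (3x3 intrinsics, pixels), "k1" (the pictures are not rectified: a ray, as slopes to the right and down, at radius r is drawn at 1 + k1 r^2 times it, then the intrinsics apply), "R" (3x3) and "t" (3): a world point X has camera coordinates R X + t. Camera axes: x right, y down, z forward; pixel columns grow to the right and rows downward; lengths in m; the calibration is good to about 2 mm. A picture is of the moment at which its call begins. There is no depth.
- ctrl.hand_in(): hands the job in; it is judged then, once.
The state is a dict: "time_s": time; "qpos": joint angles; "joint_vel": joint speeds; "tau": joint torques, N m; "ee_pos": TCP position; "eef_rot": TCP orientation; "force": force on the tool from outside, world axes, zero at the start; "moment": the same for the moment, N m; "grip_width": finger opening in m; "grip_force": force on a finger pad.
Only numpy, scipy, OpenCV 4.12 (cv2) and the standard library are available. Lean on these libraries where they do the work, as an engineer would, in place of code of your own. Each camera call takes 0.05 s, during which the arm holds its last target. There are 200 camera calls.

### The job

Put the weighed bar of soap from the balance pan away in the covered glass dish. To open the dish, first tip one edge of its lid up by about 15 to 20 mm while the opposite edge still rests on the dish, and only then take the lid off and set it down level on the white tile; then lay the bar flat in the dish and put the lid back on, centred and level, fully down all round. Set the glass and the soap down rather than dropping them, and leave the dish standing where it is and the other glassware and things on the bench undisturbed.

Things in the scene. Friction and masses are not known exactly. Their poses are not given: they have to be found in the camera images.
- dish: round shallow clear glass dish standing loose on the bench: outside 110 mm across, 44 mm high to its rim, wall 4 mm, inside 102 mm across, inner floor 5 mm above its underside, about 0.2 kg. Origin at the centre of its underside, z up. At the start it is empty and covered by the lid.
- lid: loose clear glass lid covering the dish, petri style, about 0.15 kg: 122 mm across; a skirt (dark blue band at its lower edge), inside 116 mm across (3 mm of play round the dish), hangs to 12 mm below the underside of the 4 mm top plate, which rests on the dish's rim. Origin at the centre of the skirt's lower edge, z up; the flat top is 16 mm above it; fully home, the origin lies 32 mm above the dish's origin.
- lid_knob (a point): point on the lid's axis inside its knob, 30 mm above the lid's origin. The knob is a solid upright cylinder of dark blue glass, 25 mm across, fixed in the middle of the lid's top, standing from 16 to 41 mm above the lid's origin.
- tile: white glazed laboratory tile lying fixed on the bench, 150 x 150 mm, 8 mm thick, empty. Origin at the centre of its underside, its sides along its x and y axes.
- bar: loose off-white bar of soap, 70 mm long (its x axis), 30 mm wide (its y axis), 25 mm high (its z axis, up), about 50 g, hard. Origin at the centre of its underside. At the start it lies flat on the balance pan.
- balance_pan (a point): centre of the top face of the round steel pan, 124 mm across, of the light grey bench balance; the pan's top face is 54 mm above the bench. The balance is fixed, 200 x 165 mm, casing top 42 mm above the bench, its display and buttons on the casing in front of the pan (towards the point's -x).
- beaker_blue_rods: loose glass 250 mL beaker, 70 mm across, 95 mm high, with two blue stirring rods in it sticking out to about 150 mm; origin at the centre of its underside; a bystander
- beaker: loose glass 250 mL beaker, 70 mm across, 95 mm high, a little white soap in it; origin at the centre of its underside; a bystander
- jug: loose white plastic reagent jug with an orange cap and a side handle, 96 mm across, 202 mm high; origin at the centre of its underside; a bystander
- amber_bottle: loose amber glass bottle, 68 mm across, 170 mm high; origin at the centre of its underside; a bystander
- dropper_bottle: loose small brown dropper bottle with a black rubber top, 34 mm across, 92 mm high; origin at the centre of its underside; a bystander
- porcelain_dish: loose small white porcelain bowl, 80 mm across, 34 mm high; origin at the centre of its underside; a bystander
- spatula: loose slim steel laboratory spatula lying on the bench, 190 mm long along its x axis, 14 mm wide, 8 mm high; origin at the centre of its underside; a bystander
Mind the look-alikes: they are no part of the job. Of the things that look like the bar, the middle-sized one is meant.

How it is judged:
By the outcome, as a careful person would: the job done as asked, in the order asked, and still so for the second after the job is handed in, with the robot touching nothing.
It also fails if it takes over 72 s, if anything falls off the work surface, if the arm or the gripper's body presses on something with over 40 N, if the wrist force passes 120 N, or if a joint passes its speed limit or range.

## Working session

There is one attempt and no reset: what is moved stays moved. The work goes in short steps, Python scripts to look and compute and a shell command to move; the robot and the scene stay as the last step left them, time stands still between calls to the robot, and variables do not carry over. Pictures are saved under pics/ and viewed, at most 13 in all, crops included, and the job is handed in when it is done.

```bash
mkdir -p pics; cat > h.py <<'E'
import numpy as np, cv2
from station import ctrl
def shot(n,fn=None):
    c=ctrl.camera(n)
    if fn: cv2.imwrite('pics/'+fn,c['img'])
    np.savez('cam_'+n+'.npz',**{k:np.array(c[k]) for k in('img','intrinsics','k1','R','t')})
    return c
def load(n):
    return dict(np.load('cam_'+n+'.npz'))
def ray(c,u,v):
    K=c['intrinsics'];x=np.array([(u-K[0,2])/K[0,0],(v-K[1,2])/K[1,1]])
    s=x.copy()
    for _ in range(20): s=x/(1+float(c['k1'])*(s@s))
    d=c['R'].T@np.array([s[0],s[1],1]); o=-c['R'].T@c['t']
    return o,d
def plane(c,u,v,z):
    o,d=ray(c,u,v); return o+d*(z-o[2])/d[2]
def proj(c,X):
    p=c['R']@np.array(X,float)+c['t']; s=p[:2]/p[2]; s=s*(1+float(c['k1'])*(s@s)); K=c['intrinsics']
    return np.array([K[0,0]*s[0]+K[0,2],K[1,1]*s[1]+K[1,2]])
E
python3 - <<'E'
from h import *
for n in('top','side'):
    c=shot(n,n+'0.png'); print(n,-c['R'].T@c['t'],c['R'][2])
print(ctrl.tcp_to_grasp,ctrl.get_obs())
E
```

```text
top [0.39836404 0.02344559 1.32070865] [ 0.14712691  0.02128131 -0.98888866]
side [0.38928589 0.81912987 0.54125548] [ 0.18873853 -0.83815396 -0.51173793]
0.1804 {'time_s': 0.1, 'qpos': array([-1.21758022e+00,  3.00399422e-01,  1.52153088e+00,  1.45643972e-06,
        1.32071285e+00, -6.65854438e-02]), 'joint_vel': array([ 1.27304211e-03, -2.91334622e-04, -9.81991881e-05,  2.68935957e-04,
       -3.00680251e-04, -1.62643047e-03]), 'tau': array([-4.18286054e-04, -5.32650733e+01, -3.53285694e+01,  7.08905957e-02,
        2.34738778e-02, -6.66211849e-05]), 'ee_pos': array([ 0.22416098, -0.50220786,  0.40414678]), 'eef_rot': array([-3.14054457e+00, -7.13040667e-05,  4.19801147e-01]), 'force': array([ 0.13004251, -0.56058701,  0.83034207]), 'moment': array([ 0.01056292, -0.03999147, -0.00487289]), 'grip_force': 0.0, 'grip_width': 0.09416012121636258}
```

View pics/top0.png

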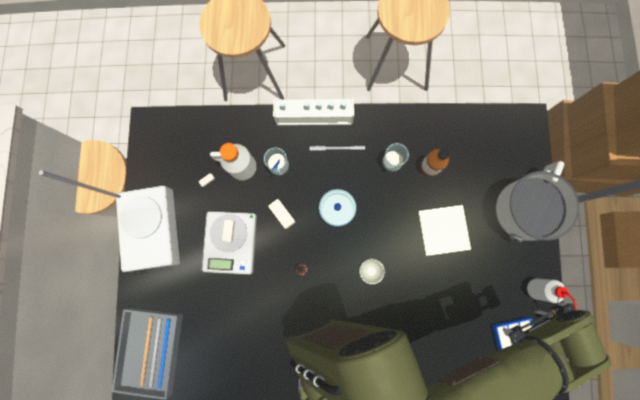

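View pics/side0.png

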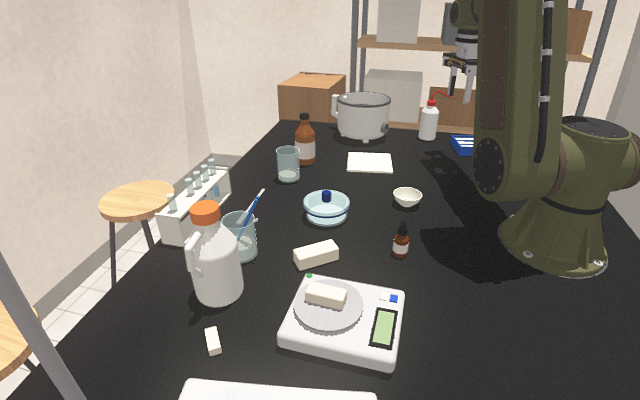

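The top view shows three soap-like pieces: a small one at (206,180), a large one at (281,214) and the one on the pan at (228,231). The pan piece is middle-sized and lies on the balance, so I choose it. The lid is at (338,207), the tile at (444,230), the porcelain bowl at (372,271) and the dropper bottle at (301,268).

```bash
python3 - <<'E'
from h import *
t=load('top');s=load('side')
def comp(c,m,box):
    x0,y0,x1,y1=box;k=np.zeros(m.shape,np.uint8);k[y0:y1,x0:x1]=m[y0:y1,x0:x1]
    n,l,st,ce=cv2.connectedComponentsWithStats(k);i=1+np.argmax(st[1:,4]);return (l==i).astype(np.uint8),st[i],ce[i]
def tri(a,b):
    o1,d1=ray(t,*a);o2,d2=ray(s,*b)
    A=np.c_[d1,-d2];k=np.linalg.lstsq(A,o2-o1,rcond=None)[0];p,q=o1+k[0]*d1,o2+k[1]*d2
    return (p+q)/2,np.linalg.norm(p-q)
T=t['img'].astype(int);S=s['img'].astype(int)
kt=comp(t,(T[...,2]<60)&(T[...,0]>60),(325,195,350,220));ks=comp(s,(S[...,2]<60)&(S[...,0]>60)&(S[...,1]<70),(318,186,335,203))
print('knob',kt[1],kt[2],ks[1],ks[2],tri(kt[2],ks[2]))
def rect(c,m,z):
    cs,_=cv2.findContours(m,0,2);q=max(cs,key=cv2.contourArea)[:,0]
    w=np.array([plane(c,u,v,z)[:2] for u,v in q])*1000
    return cv2.minAreaRect(w.astype(np.float32)),w.mean(0)
m=comp(t,T.min(2)>150,(415,200,475,260)); print('tile top',m[1],rect(t,m[0],.008))
# lid disc top
m=comp(t,T[...,0]>100,(312,183,364,232)); print('lid',m[1],m[2],[cv2.fitEllipse(np.array([plane(t,u,v,z)[:2]*1000 for u,v in max(cv2.findContours(m[0],0,1)[0],key=cv2.contourArea)[:,0]],np.float32)) for z in (.048,.032)])
g=T[215:250,215:243]; print(g[16,:].tolist()[0:28:2])
for n,c,b in(('top',t,(205,205,255,275)),('side',s,(280,270,410,370))):
    x0,y0,x1,y1=b; im=cv2.resize(c['img'][y0:y1,x0:x1],None,fx=5,fy=5,interpolation=cv2.INTER_CUBIC); cv2.imwrite(f'c_{n}.png',im)
a=cv2.imread('c_top.png');b=cv2.imread('c_side.png');h=500
f=lambda q:cv2.resize(q,None,fx=.95,fy=.95) 
a=f(a);b=f(b)[:,:560]
H=max(a.shape[0],b.shape[0]);o=np.zeros((H,a.shape[1]+b.shape[1],3),np.uint8);o[:a.shape[0],:a.shape[1]]=a;o[:b.shape[0],a.shape[1]:]=b
cv2.imwrite('pics/crop1.png',o);print(o.shape)
E
```

```text
knob [335 204   5   6  19] [337.05263158 206.36842105] [322 191   8  11  71] [325.3943662  196.54929577] (array([0.57004008, 0.00306828, 0.05857419]), np.float64(5.303056412075312e-05))
tile top [ 419  205   52   51 2072] (((497.3028259277344, -355.5511474609375), (152.5041046142578, 152.73789978027344), 7.640699863433838), array([ 496.86816795, -355.45003671]))
lid [ 318  189   39   38 1151] [337.20764553 207.31450912] [((568.7862548828125, 2.4732136726379395), (122.3841323852539, 123.23748779296875), 127.56999206542969), ((570.9287719726562, 2.2095558643341064), (123.92269897460938, 124.78677368164062), 127.57001495361328)]
[[216, 219, 218], [219, 220, 221], [217, 220, 219], [215, 219, 220], [229, 243, 247], [237, 250, 252], [238, 251, 253], [239, 251, 253], [225, 242, 246], [168, 183, 186], [215, 218, 219], [218, 219, 220], [217, 220, 220], [215, 218, 218]]
(475, 798, 3)
```

View pics/crop1.png

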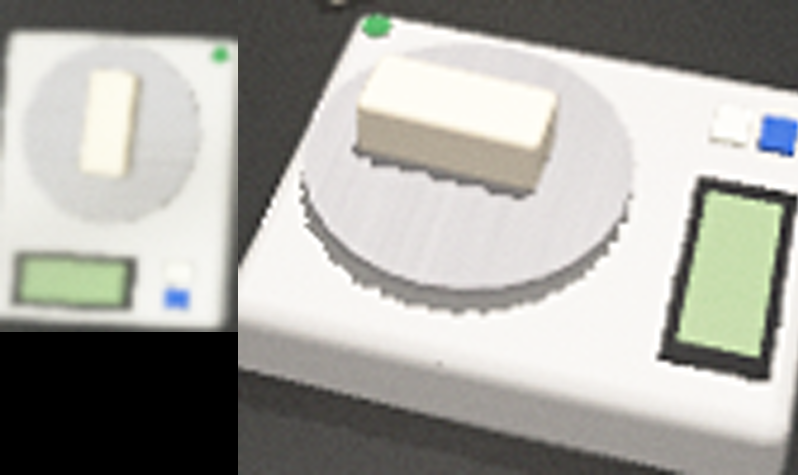

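The close crop confirms it: a brick-shaped off-white bar on the pan, with its long axis roughly along world x. I'll measure it and work out the first shift.

```bash
cat >> h.py <<'E'
from scipy.spatial.transform import Rotation as Ro
def go(xyz,rpy=(np.pi,0,0),o=None):
    o=o or ctrl.get_obs(); R0=Ro.from_euler('xyz',o['eef_rot']); R1=Ro.from_euler('xyz',rpy)
    d=R0.inv().apply(np.array(xyz)-o['ee_pos'])*100; r=(R0.inv()*R1).as_rotvec()
    print('shift cm',d.round(2),'turn',r.round(3))
def st():
    o=ctrl.get_obs(); print(round(o['time_s'],2),o['ee_pos'].round(4),o['eef_rot'].round(3),'F',o['force'].round(1),'w',round(o['grip_width'],4),'gf',round(o['grip_force'],1)); return o
E
python3 - <<'E'
from h import *
t=load('top');T=t['img'].astype(int);s=load('side');S=s['img'].astype(int)
for nm,c,I,(x0,y0,x1,y1) in(('top',t,T,(213,213,246,248)),('side',s,S,(300,278,352,315))):
    m=np.zeros(I.shape[:2],np.uint8); m[y0:y1,x0:x1]=((I[...,1]>232)&(I[...,2]-I[...,0]>4))[y0:y1,x0:x1]
    q=max(cv2.findContours(m,0,1)[0],key=cv2.contourArea)[:,0]
    print(nm,len(q),cv2.minAreaRect(np.array([plane(c,u,v,.079)[:2]*1000 for u,v in q],np.float32)))
for nm,u,v in(('jug',235,175),('bigbar',281,214),('bk rods',276,161),('porc',372,271),('drop',301,268),('amber',435,163),('beaker',396,157)): print(nm,plane(t,u,v,.03).round(3))
go((.5695,.0028,.36))
E
```

```text
top 55 ((491.77642822265625, 355.1436767578125), (27.77007484436035, 67.75806427001953), 84.57443237304688)
side 156 ((496.01397705078125, 347.87811279296875), (43.22471618652344, 81.107421875), 84.74832916259766)
jug [0.683 0.347 0.03 ]
bigbar [0.549 0.189 0.03 ]
bk rods [0.73  0.208 0.03 ]
porc [ 0.362 -0.109  0.03 ]
drop [0.372 0.121 0.03 ]
amber [ 0.72  -0.328  0.03 ]
beaker [ 0.741 -0.198  0.03 ]
shift cm [ 52.12 -32.04   4.45] turn [-0.001  0.     0.42 ]
```

```bash
python3 -m jog '[[4.3,-2.7,0.4,0,0,0],[8.6,-5.4,0.8,0,0,0],[12.9,-8,1.2,0,0,0],[17.2,-10.7,1.6,0,0,0],[21.5,-13.3,2,0,0,0],[25.8,-16,2.2,0,0,0],[30,-18.5,2.2,0,0,0],[30,-18.5,2.2,0,0,0]]' 100 ; python3 -c "
from h import *
go((.5695,.0028,.33))"
```

```text
time_s: 0.9
ee_pos: [0.4247, -0.2073, 0.3824]
eef_rot: [-3.141, -0.0, 0.425]
force: [-0.8, -0.6, -0.3]
grip_width: 0.094
grip_force: 0.0
shift cm [ 21.85 -13.17   5.26] turn [-0.001 -0.     0.425]
```

```bash
python3 -m jog '[[4,-2.4,0.9,0,0,0.08],[8,-4.8,1.8,0,0,0.16],[12,-7.2,2.7,0,0,0.24],[16,-9.6,3.6,0,0,0.32],[20,-12,4.5,0,0,0.4],[21.9,-13.2,5.3,0,0,0.42],[21.9,-13.2,5.3,0,0,0.42],[21.9,-13.2,5.3,0,0,0.42]]'; python3 -c "
from h import *
go((.5695,.0028,.2525))
c=shot('side','side1.png')
import cv2
i=c['img'][60:260,220:440]; cv2.imwrite('pics/s1.png',cv2.resize(i,None,fx=3,fy=3,interpolation=2))"
```

```text
time_s: 1.7
ee_pos: [0.5687, -0.0018, 0.3293]
eef_rot: [3.141, 0.001, 0.001]
force: [-0.1, 0.5, 0.4]
grip_width: 0.094
grip_force: 0.0
shift cm [ 0.09 -0.46  7.68] turn [0.    0.001 0.001]
```

View pics/s1.png

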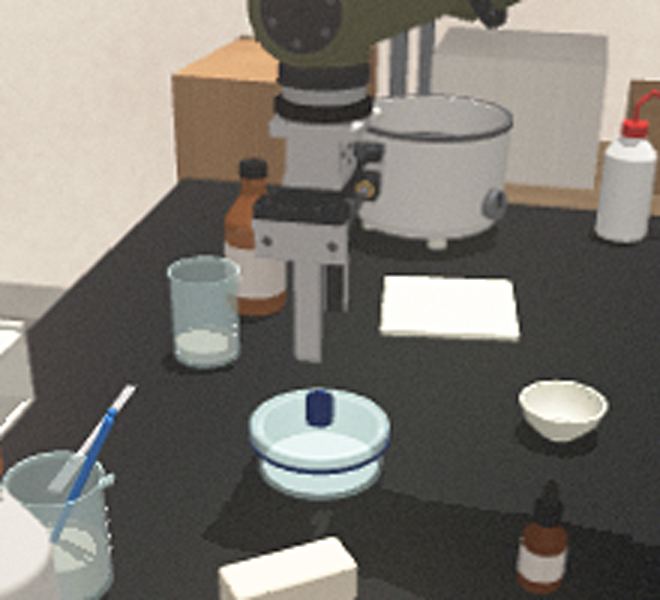

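The fingers straddle the knob, which is at (320,408) in the crop. Now I descend and close.

```bash
python3 -m jog '[[0.1,-0.4,2,0,0,0],[0.1,-0.45,4,0,0,0],[0.1,-0.45,6,0,0,0],[0.1,-0.45,7.2,0,0,0],[0.1,-0.45,7.6,0,0,0],[0.1,-0.45,7.6,0,0,0],[0.1,-0.45,7.6,0,0,0],[0.1,-0.45,7.6,0,0,0]]' 35 8; python3 -c "
from h import *
go((.5695,.0028,.2525))";  python3 -m jog '[[0,0,0,0,0,0],[0,0,0,0,0,0],[0,0,0,0,0,0],[0,0,0,0,0,0],[0,0,0,0,0,0],[0,0,0,0,0,0]]' 10 8
```

```text
time_s: 2.55
ee_pos: [0.57, 0.0032, 0.2546]
eef_rot: [3.142, -0.001, -0.0]
force: [-0.1, 0.6, 0.3]
grip_width: 0.0344
grip_force: 0.0
shift cm [-0.05  0.04  0.21] turn [ 0.    -0.001 -0.   ]
time_s: 3.15
ee_pos: [0.57, 0.0032, 0.2541]
eef_rot: [3.141, -0.001, -0.0]
force: [-1.3, -0.9, 5.7]
grip_width: 0.0246
grip_force: 8.0
```

```bash
python3 -m jog '[[0,0,-0.05,0,0,0],[0,0,-0.05,0,0,0],[0,0,-0.05,0,0,0],[0,0,-0.05,0,0,0]]' 10 30;python3 -m jog '[[0,0,0,0,0,0],[0,0,0,0,0,0]]'; python3 -c "
from h import *
st()"
```

```text
time_s: 3.55
ee_pos: [0.5699, 0.0032, 0.2542]
eef_rot: [3.142, -0.0, -0.0]
force: [-0.4, -1.0, 1.8]
grip_width: 0.024
grip_force: 30.0
time_s: 3.75
ee_pos: [0.5699, 0.0032, 0.2542]
eef_rot: [3.142, -0.0, -0.0]
force: [1.0, -2.0, 2.7]
grip_width: 0.0241
grip_force: 30.0
3.75 [0.5699 0.0032 0.2542] [ 3.142 -0.    -0.   ] F [ 1.  -2.   2.7] w 0.0241 gf 30.0
```

Pressing down with about 2.7 N, which is good. Now I tip about the −y rim.

```bash
python3 -m jog '[[0,0.58,-0.12,0.025,0,0],[0,1.12,-0.25,0.05,0,0],[0,1.67,-0.35,0.075,0,0],[0,2.2,-0.44,0.1,0,0],[0,2.75,-0.52,0.125,0,0],[0,3.22,-0.58,0.147,0,0],[0,3.22,-0.58,0.147,0,0],[0,3.22,-0.58,0.147,0,0]]';python3 -m jog '[[0,0,0,0,0,0],[0,0,0,0,0,0],[0,0,0,0,0,0]]'; python3 -c "
from h import *
st()
c=shot('side')
i=c['img'][100:250,250:400]; cv2.imwrite('pics/s2.png',cv2.resize(i,None,fx=4,fy=4,interpolation=2))"
```

```text
time_s: 4.55
ee_pos: [0.5699, -0.0291, 0.2598]
eef_rot: [-2.995, 0.0, -0.001]
force: [0.4, -2.5, 0.1]
grip_width: 0.0244
grip_force: 30.0
time_s: 4.85
ee_pos: [0.5699, -0.0288, 0.2599]
eef_rot: [-2.995, 0.0, 0.0]
force: [-0.5, -2.1, -0.5]
grip_width: 0.0242
grip_force: 30.0
4.85 [ 0.5699 -0.0288  0.2599] [-2.995  0.     0.   ] F [-0.5 -2.1 -0.5] w 0.0242 gf 30.0
```

View pics/s2.png

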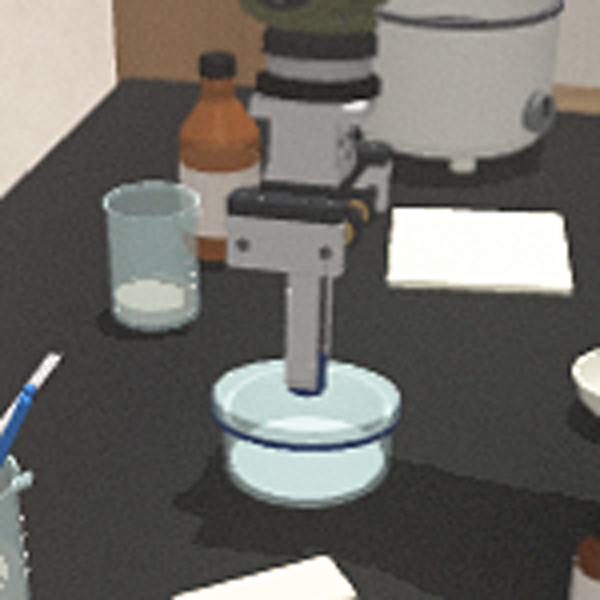

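The near (+y) edge is up: the blue band hangs below the plate line at (307,443) and the dish wall shows beneath it. I'll press 0.5 mm down to confirm that the far edge rests.

```bash
python3 -m jog '[[0,0,0.05,0,0,0],[0,0,0.05,0,0,0],[0,0,0.05,0,0,0],[0,0,0.05,0,0,0]]'; python3 -c "
from h import *
st()
go((.5699,-.0286,.33),(-2.995,0,0))"
```

```text
time_s: 5.3
ee_pos: [0.5699, -0.0288, 0.2596]
eef_rot: [-2.995, -0.0, -0.0]
force: [-0.4, -0.7, 3.2]
grip_width: 0.0244
grip_force: 30.0
5.3 [ 0.5699 -0.0288  0.2596] [-2.995 -0.    -0.   ] F [-0.4 -0.7  3.2] w 0.0244 gf 30.0
shift cm [-0.   -1.05 -6.96] turn [-0. -0. -0.]
```

```bash
python3 -m jog '[[0,-0.15,-1,0,0,0],[0,-0.4,-2.6,0,0,0],[0,-0.67,-4.5,0,0,0],[0,-1.05,-7,-0.04,0,0],[0,-1.05,-7,-0.09,0,0],[0,-1.05,-7,-0.147,0,0],[0,-1.05,-7,-0.147,0,0],[0,-1.05,-7,-0.147,0,0]]'; python3 -c "
from h import *
st()
go((.497,-.3555,.30))"
```

```text
time_s: 6.1
ee_pos: [0.5698, -0.0285, 0.3304]
eef_rot: [-3.14, 0.0, -0.0]
force: [0.5, 0.1, -0.9]
grip_width: 0.0242
grip_force: 30.0
6.1 [ 0.5698 -0.0285  0.3304] [-3.14  0.   -0.  ] F [ 0.5  0.1 -0.9] w 0.0242 gf 30.0
shift cm [-7.28 32.7   2.98] turn [-0.002  0.    -0.   ]
```

```bash
python3 -m jog '[[-0.7,3,0,0,0,0],[-1.6,7,0,0,0,0],[-2.5,11.3,0,0,0,0],[-3.5,15.6,0,0,0,0],[-4.4,20,0,0,0,0],[-5.4,24.3,0,0,0,0],[-6.4,28.6,0,0,0,0],[-7.0,31.3,0,0,0,0]]'; python3 -m jog '[[-0.2,1,0.5,0,0,0],[-0.3,1.4,1.5,0,0,0],[-0.3,1.4,3,0,0,0],[-0.3,1.4,3,0,0,0],[-0.3,1.4,3,0,0,0]]'; python3 -c "
from h import *
st()
go((.497,-.3555,.236))
c=shot('side')
i=c['img'][60:210,290:440]; cv2.imwrite('pics/s3.png',cv2.resize(i,None,fx=4,fy=4,interpolation=2))"
```

```text
time_s: 6.9
ee_pos: [0.4987, -0.3444, 0.3302]
eef_rot: [-3.14, -0.001, -0.002]
force: [-0.3, 0.4, -2.2]
grip_width: 0.0243
grip_force: 30.0
time_s: 7.4
ee_pos: [0.4973, -0.3547, 0.2997]
eef_rot: [-3.141, 0.001, 0.001]
force: [0.1, -0.1, -1.4]
grip_width: 0.0245
grip_force: 30.0
7.4 [ 0.4973 -0.3547  0.2997] [-3.141e+00  1.000e-03  1.000e-03] F [ 0.1 -0.1 -1.4] w 0.0245 gf 30.0
shift cm [-0.02  0.09  6.37] turn [-0.001  0.001  0.001]
```

View pics/s3.png

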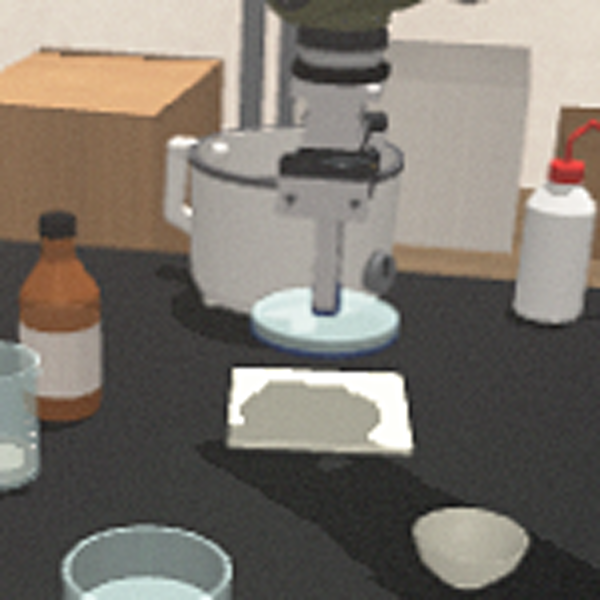

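The lid hangs level at (325,322) above the tile at (320,410). I'll lower it slowly.

```bash
python3 -m jog '[[0,0.09,1.5,0,0,0],[0,0.09,3,0,0,0],[0,0.09,4.5,0,0,0],[0,0.09,5.7,0,0,0],[0,0.09,6.2,0,0,0],[0,0.09,6.4,0,0,0],[0,0.09,6.4,0,0,0],[0,0.09,6.4,0,0,0]]'; python3 -m jog '[[0,0,0.1,0,0,0],[0,0,0.2,0,0,0],[0,0,0.3,0,0,0],[0,0,0.4,0,0,0],[0,0,0.45,0,0,0],[0,0,0.45,0,0,0]]'
```

```text
time_s: 8.25
ee_pos: [0.4969, -0.3567, 0.2368]
eef_rot: [3.141, -0.001, -0.0]
force: [-0.6, 0.3, -1.5]
grip_width: 0.0244
grip_force: 30.0
time_s: 8.85
ee_pos: [0.4968, -0.3566, 0.2316]
eef_rot: [-3.141, 0.0, -0.0]
force: [0.5, -0.6, -1.0]
grip_width: 0.0244
grip_force: 30.0
```

```bash
python3 -m jog '[[0,0,0.05,0,0,0],[0,0,0.1,0,0,0],[0,0,0.1,0,0,0],[0,0,0.1,0,0,0]]'; python3 -m jog '[[0,0,0.03,0,0,0],[0,0,0.05,0,0,0],[0,0,0.05,0,0,0],[0,0,0.05,0,0,0]]'
```

```text
time_s: 9.25
ee_pos: [0.4968, -0.3566, 0.2307]
eef_rot: [-3.142, -0.0, -0.0]
force: [0.2, -0.5, -0.8]
grip_width: 0.0243
grip_force: 30.0
time_s: 9.65
ee_pos: [0.4968, -0.3566, 0.2303]
eef_rot: [3.142, -0.0, -0.0]
force: [0.1, -0.3, -0.6]
grip_width: 0.0239
grip_force: 30.0
```

```bash
python3 -m jog '[[0,0,0.03,0,0,0],[0,0,0.05,0,0,0],[0,0,0.05,0,0,0],[0,0,0.05,0,0,0]]'; python3 -m jog '[[0,0,0.03,0,0,0],[0,0,0.05,0,0,0],[0,0,0.05,0,0,0],[0,0,0.05,0,0,0]]'
```

```text
time_s: 10.05
ee_pos: [0.4968, -0.3566, 0.2302]
eef_rot: [3.141, -0.0, -0.0]
force: [-2.3, 2.2, 5.1]
grip_width: 0.0243
grip_force: 30.0
time_s: 10.45
ee_pos: [0.4968, -0.3566, 0.2302]
eef_rot: [3.141, -0.0, -0.0]
force: [-4.7, 3.8, 10.1]
grip_width: 0.0241
grip_force: 30.0
```

Contact at z = 0.2302, as predicted. I'll relieve the push, release and rise.

```bash
python3 -m jog '[[0,0,-0.08,0,0,0],[0,0,-0.08,0,0,0]]';python3 -m jog '[[0,0,0,0,0,0],[0,0,0,0,0,0],[0,0,0,0,0,0],[0,0,-1,0,0,0],[0,0,-4,0,0,0],[0,0,-8,0,0,0],[0,0,-12,0,0,0],[0,0,-12,0,0,0]]' 45 20; python3 -c "
from h import *
st()
go((.492,.355,.36),(np.pi,0,-.095))
"
```

```text
time_s: 10.65
ee_pos: [0.4968, -0.3566, 0.2302]
eef_rot: [3.141, -0.0, -0.0]
force: [-0.1, 1.5, 2.8]
grip_width: 0.0243
grip_force: 30.0
time_s: 11.45
ee_pos: [0.4971, -0.3568, 0.3568]
eef_rot: [3.135, -0.008, -0.0]
force: [-0.5, 0.0, -0.4]
grip_width: 0.0419
grip_force: 0.0
11.45 [ 0.4971 -0.3568  0.3568] [ 3.135 -0.008 -0.   ] F [-0.5  0.  -0.4] w 0.0419 gf 0.0
shift cm [ -0.51 -71.17  -0.76] turn [ 0.006 -0.008  0.095]
```

```bash
python3 -m jog '[[0,-3,0,0,0,0],[0,-7.5,0,0,0,0],[0,-12,0,0,0,0],[0,-16.5,0,0,0,0],[-0.2,-21,0,0,0,0],[-0.2,-25.5,0,0,0,0],[-0.2,-30,0,0,0,0],[-0.2,-34.5,0,0,0,0]]' 60;python3 -m jog '[[0,-4.5,0,0,0,0.01],[0,-9,0,0,0,0.02],[0,-13.5,0,0,0,0.03],[0,-18,0,0,0,0.04],[-0.2,-22.5,0,0,0,0.06],[-0.2,-27,0,0,0,0.08],[-0.2,-31.5,0,0,0,0.095],[-0.2,-35,0,0,0,0.095]]';python3 -m jog '[[0,0,0,0,0,0],[0,0,0,0,0,0]]'; python3 -c "
from h import *
st()
go((.492,.355,.2585),(np.pi,0,-.095))
a=shot('top')['img'];b=shot('side')['img']
a=cv2.resize(a[170:270,180:480],None,fx=2.6,fy=2.6,interpolation=2);b=cv2.resize(b[130:360,210:420],(365,345)[::1],interpolation=2) if 0 else cv2.resize(b[150:350,240:420],None,fx=1.7,fy=1.7)
o=np.zeros((600,780,3),np.uint8);o[:260]=a;o[260:600,:306]=b;cv2.imwrite('pics/b1.png',o)
"
```

```text
time_s: 12.25
ee_pos: [0.4944, -0.0098, 0.3503]
eef_rot: [3.142, -0.0, -0.0]
force: [0.3, -1.0, 0.4]
grip_width: 0.0562
grip_force: 0.0
time_s: 13.05
ee_pos: [0.4924, 0.3408, 0.3501]
eef_rot: [-3.141, -0.0, -0.095]
force: [0.6, -0.4, 0.7]
grip_width: 0.0566
grip_force: 0.0
time_s: 13.25
ee_pos: [0.4927, 0.3387, 0.3497]
eef_rot: [3.141, 0.0, -0.094]
force: [0.6, -0.3, -0.4]
grip_width: 0.0562
grip_force: 0.0
13.25 [0.4927 0.3387 0.3497] [ 3.141  0.    -0.094] F [ 0.6 -0.3 -0.4] w 0.0562 gf 0.0
shift cm [-0.22 -1.62  9.12] turn [0.001 0.    0.001]
```

View pics/b1.png

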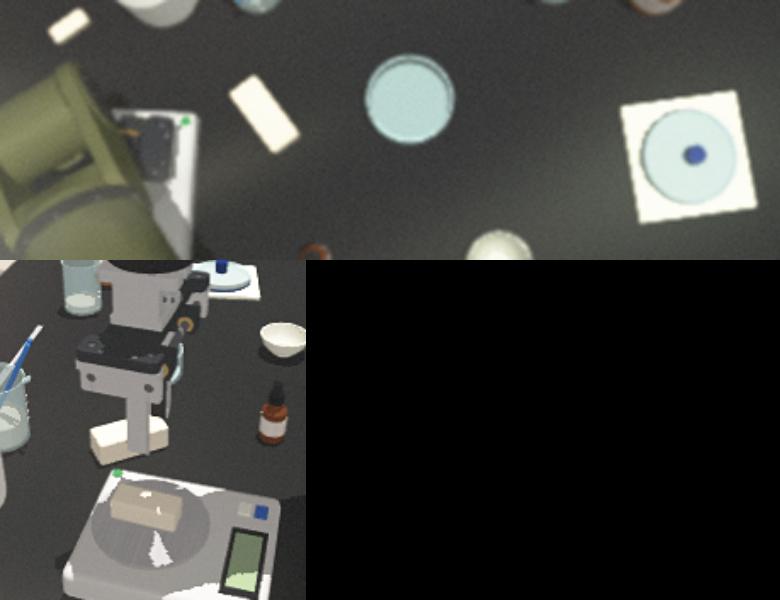

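The lid sits level and central on the tile at (690,155). The dish is open at (410,98), and the bar is on the pan below the fingers at (147,507). I'll descend, grip, and measure the dish.

```bash
python3 -m jog '[[-0.2,-1.6,1,0,0,0],[-0.2,-1.6,3,0,0,0],[-0.2,-1.6,5.5,0,0,0],[-0.2,-1.6,8,0,0,0],[-0.2,-1.6,9,0,0,0],[-0.2,-1.6,9.2,0,0,0],[-0.2,-1.6,9.2,0,0,0],[-0.2,-1.6,9.2,0,0,0]]';python3 -m jog '[[0,0,0,0,0,0],[0,0,0,0,0,0],[0,0,0,0,0,0],[0,0,0,0,0,0],[0,0,0,0,0,0],[0,0,0,0,0,0],[0,0,0,0,0,0],[0,0,0,0,0,0]]' 15 12; python3 - <<'E'
from h import *
st()
c=load('top');T=c['img'].astype(int)
m=np.zeros((400,640),np.uint8);b=T[...,0]>90;m[180:236,310:366]=b[180:236,310:366]
q=max(cv2.findContours(m,0,1)[0],key=cv2.contourArea)[:,0]
for z in(.0,.044):print(cv2.fitEllipse(np.array([plane(c,u,v,z)[:2]*1000 for u,v in q],np.float32)))
g=np.array([plane(c,u,v,.044)[:2] for u,v in q]);print(g.min(0),g.max(0));g=np.array([plane(c,u,v,0)[:2] for u,v in q]);print(g.min(0),g.max(0))
m[:]=0;b=(T[...,0]>T[...,2]+12);m[205:260,415:475]=b[205:260,415:475]
q=max(cv2.findContours(m,0,1)[0],key=cv2.contourArea)[:,0]
print('lid',cv2.fitEllipse(np.array([plane(c,u,v,.016)[:2]*1000 for u,v in q],np.float32)))
E
```

```text
time_s: 14.15
ee_pos: [0.4927, 0.3546, 0.2593]
eef_rot: [-3.14, -0.001, -0.095]
force: [-0.6, 0.6, -0.6]
grip_width: 0.0565
grip_force: 0.0
time_s: 14.95
ee_pos: [0.4925, 0.3545, 0.2582]
eef_rot: [-3.141, -0.0, -0.095]
force: [-0.5, -0.9, 4.9]
grip_width: 0.0301
grip_force: 12.0
14.95 [0.4925 0.3545 0.2582] [-3.141 -0.    -0.095] F [-0.5 -0.9  4.9] w 0.0301 gf 12.0
((573.721435546875, 1.912061333656311), (115.83692169189453, 117.22754669189453), 87.85989379882812)
((567.8793334960938, 2.629460573196411), (111.9777603149414, 113.32207489013672), 87.86003875732422)
[ 0.51076839 -0.05283564] [0.62329561 0.0587895 ]
[ 0.51464225 -0.05546457] [0.63104757 0.06000758]
lid ((498.0431823730469, -361.82513427734375), (30.689224243164062, 34.85677719116211), 15.706422805786133)
```

```bash
python3 -m jog '[[0,0,-1,0,0,0],[0,0,-3,0,0,0],[0,0,-6,0,0,0],[1,3,-9,0,0,0],[2.3,7,-9,0,0,0],[3.6,11.2,-9,0,0,0],[5,15.5,-9,0,0,0],[6.4,20,-9,0,0,0]]' - 15;python3 -m jog '[[1.3,4,0,0,0,0],[2.6,8,0,0,0,0],[4,12,0,0,0,0],[4.5,14.2,0,0,0,0],[4.5,14.2,0,0,0,0],[4.5,14.2,0,0,0,0]]'; python3 -c "
from h import *
st()
go((.569,.0028,.22),(np.pi,0,-.095))
i=shot('side')['img'][130:250,260:390]; cv2.imwrite('pics/s4.png',cv2.resize(i,None,fx=4,fy=4,interpolation=2))"
```

```text
time_s: 15.75
ee_pos: [0.5372, 0.1477, 0.3487]
eef_rot: [-3.141, -0.001, -0.095]
force: [0.7, 0.2, -0.5]
grip_width: 0.0299
grip_force: 15.0
time_s: 16.35
ee_pos: [0.5684, 0.0038, 0.3483]
eef_rot: [-3.141, 0.0, -0.096]
force: [0.6, -0.1, -0.7]
grip_width: 0.0299
grip_force: 15.0
16.35 [0.5684 0.0038 0.3483] [-3.141  0.    -0.096] F [ 0.6 -0.1 -0.7] w 0.0299 gf 15.0
shift cm [ 0.07  0.1  12.83] turn [-0.     0.    -0.001]
```

View pics/s4.png

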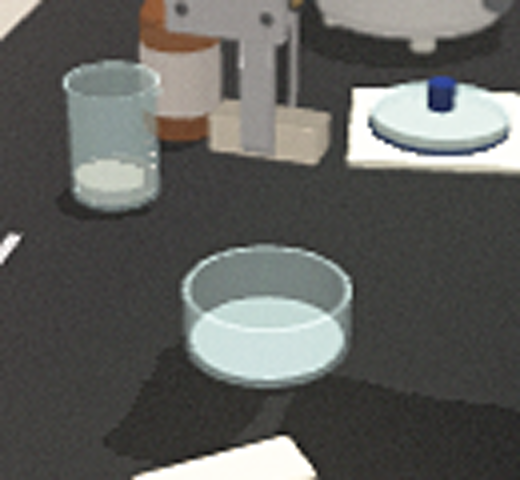

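The bar is held level at (268,130), slightly towards −x in the fingers, above the open dish at (267,315). I'll lower it in.

```bash
python3 -m jog '[[0.3,0.1,2,0,0,0],[0.3,0.1,5,0,0,0],[0.3,0.1,8,0,0,0],[0.3,0.1,10.5,0,0,0],[0.3,0.1,12,0,0,0],[0.3,0.1,12.8,0,0,0],[0.3,0.1,12.8,0,0,0],[0.3,0.1,12.8,0,0,0]]';python3 -m jog '[[0,0,0.2,0,0,0],[0,0,0.4,0,0,0],[0,0,0.6,0,0,0],[0,0,0.8,0,0,0],[0,0,0.85,0,0,0],[0,0,0.85,0,0,0]]'; python3 -m jog '[[0,0,0.05,0,0,0],[0,0,0.1,0,0,0],[0,0,0.1,0,0,0],[0,0,0.1,0,0,0]]'
```

```text
time_s: 17.2
ee_pos: [0.5717, 0.0026, 0.2211]
eef_rot: [-3.142, -0.001, -0.095]
force: [0.4, -0.3, -0.4]
grip_width: 0.0302
grip_force: 15.0
time_s: 17.8
ee_pos: [0.5714, 0.0024, 0.2114]
eef_rot: [-3.142, 0.0, -0.095]
force: [0.2, -0.8, -1.6]
grip_width: 0.0298
grip_force: 15.0
time_s: 18.2
ee_pos: [0.5714, 0.0024, 0.2106]
eef_rot: [-3.142, -0.0, -0.095]
force: [0.6, 0.9, -0.7]
grip_width: 0.03
grip_force: 15.0
```

```bash
python3 -m jog '[[0,0,0.05,0,0,0],[0,0,0.1,0,0,0],[0,0,0.1,0,0,0],[0,0,0.1,0,0,0]]'; python3 -m jog '[[0,0,0.03,0,0,0],[0,0,0.06,0,0,0],[0,0,0.06,0,0,0],[0,0,0.06,0,0,0]]'
```

```text
time_s: 18.6
ee_pos: [0.5714, 0.0024, 0.2095]
eef_rot: [-3.142, 0.0, -0.095]
force: [-0.2, 0.2, -0.4]
grip_width: 0.03
grip_force: 15.0
time_s: 19.0
ee_pos: [0.5714, 0.0024, 0.2092]
eef_rot: [-3.142, -0.0, -0.095]
force: [-3.6, 0.5, 5.4]
grip_width: 0.03
grip_force: 15.0
```

```bash
python3 -m jog '[[0,0,-0.05,0,0,0],[0,0,-0.05,0,0,0]]';python3 -m jog '[[0,0,0,0,0,0],[0,0,0,0,0,0],[0,0,0,0,0,0],[0,0,-1,0,0,0],[0,0,-4,0,0,0],[0,0,-8,0,0,0],[0,0,-12.5,0,0,0],[0,0,-13,0,0,0]]' 45 8; python3 -c "
from h import *
st()
go((.4968,-.3566,.33))"
```

```text
time_s: 19.2
ee_pos: [0.5714, 0.0024, 0.2093]
eef_rot: [-3.142, -0.0, -0.095]
force: [-0.2, -0.6, 0.1]
grip_width: 0.0303
grip_force: 15.0
time_s: 20.0
ee_pos: [0.5717, 0.0024, 0.3458]
eef_rot: [-3.141, -0.009, -0.095]
force: [0.0, -0.2, 0.5]
grip_width: 0.042
grip_force: 0.0
20.0 [0.5717 0.0024 0.3458] [-3.141 -0.009 -0.095] F [ 0.  -0.2  0.5] w 0.042 gf 0.0
shift cm [-4.06 36.45  1.53] turn [ 0.    -0.009 -0.095]
```

```bash
python3 -m jog '[[-0.5,4,0,0,0,0],[-1,8.5,0,0,0,0],[-1.5,13,0,0,0,0],[-2,17.5,0,0,0,-0.02],[-2.5,22,0,0,0,-0.04],[-3,26.5,0,0,0,-0.06],[-3.6,31,0,0,0,-0.08],[-4.1,35.5,0,0,0,-0.095]]'; python3 -m jog '[[0,0.9,0,0,0,0],[0,0.9,0,0,0,0],[0,0.9,0,0,0,0]]'; python3 - <<'E'
from h import *
st()
go((.4968,-.3566,.2302))
c=shot('top');T=c['img'].astype(int)
m=np.zeros((400,640),np.uint8);b=T[...,0]>90;m[180:236,310:366]=b[180:236,310:366]
q=max(cv2.findContours(m,0,1)[0],key=cv2.contourArea)[:,0]
print('dish',cv2.fitEllipse(np.array([plane(c,u,v,.044)[:2]*1000 for u,v in q],np.float32)))
m[:]=0;b=(T[...,2]>T[...,0]+2)&(T[...,1]>190);m[190:226,320:356]=b[190:226,320:356]
q=max(cv2.findContours(m,0,1)[0],key=cv2.contourArea)[:,0]
print('bar',cv2.minAreaRect(np.array([plane(c,u,v,.03)[:2]*1000 for u,v in q],np.float32)))
i=T[150:290,290:490].astype(np.uint8);cv2.imwrite('pics/t5.png',cv2.resize(i,None,fx=4,fy=4,interpolation=2))
E
```

```text
time_s: 20.8
ee_pos: [0.496, -0.3488, 0.3398]
eef_rot: [3.141, -0.0, 0.001]
force: [-0.2, -0.5, 0.2]
grip_width: 0.0423
grip_force: 0.0
time_s: 21.1
ee_pos: [0.4971, -0.3551, 0.3394]
eef_rot: [-3.141, 0.0, 0.0]
force: [-0.6, 0.3, -0.6]
grip_width: 0.0424
grip_force: 0.0
21.1 [ 0.4971 -0.3551  0.3394] [-3.141  0.     0.   ] F [-0.6  0.3 -0.6] w 0.0424 gf 0.0
shift cm [-0.03  0.16 10.92] turn [-0.  0.  0.]
dish ((567.9425659179688, 2.5766310691833496), (112.10176849365234, 113.53938293457031), 92.27812194824219)
bar ((570.2119140625, 3.3649539947509766), (32.18708801269531, 71.96875762939453), 84.79783630371094)
```

View pics/t5.png

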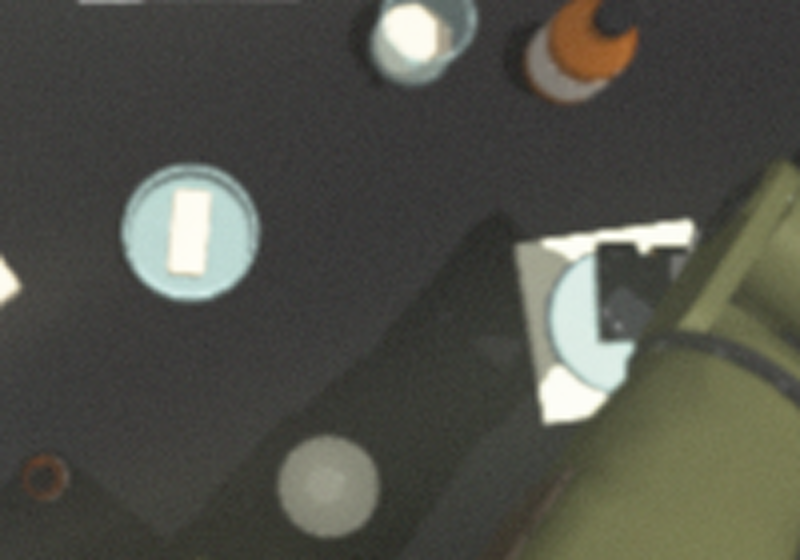

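The bar lies flat and central in the dish at (189,232). The dish has not moved and the lid is on the tile below the gripper. Next I regrip the knob.

```bash
python3 -m jog '[[0,0.15,2,0,0,0],[0,0.15,4.5,0,0,0],[0,0.15,7,0,0,0],[0,0.15,9.3,0,0,0],[0,0.15,10.4,0,0,0],[0,0.15,10.8,0,0,0],[0,0.15,10.8,0,0,0],[0,0.15,10.8,0,0,0]]'; python3 -m jog '[[0,0,0,0,0,0],[0,0,0,0,0,0],[0,0,0,0,0,0],[0,0,0,0,0,0],[0,0,0,0,0,0]]' 10 8;python3 -m jog '[[0,0,0,0,0,0],[0,0,0,0,0,0]]' 10 30; python3 -c "
from h import *
go((.57,.0032,.335))"
```

```text
time_s: 21.95
ee_pos: [0.4971, -0.3575, 0.2326]
eef_rot: [3.141, -0.001, 0.0]
force: [-0.7, -0.7, 0.2]
grip_width: 0.0425
grip_force: 0.0
time_s: 22.45
ee_pos: [0.4969, -0.3576, 0.2319]
eef_rot: [3.141, -0.0, -0.0]
force: [-1.4, 1.5, 6.3]
grip_width: 0.0252
grip_force: 8.0
time_s: 22.65
ee_pos: [0.4969, -0.3576, 0.2319]
eef_rot: [3.141, -0.0, -0.0]
force: [-0.8, 1.2, 6.6]
grip_width: 0.0243
grip_force: 30.0
shift cm [  7.31 -36.08 -10.32] turn [ 0. -0. -0.]
```

```bash
python3 -m jog '[[0,0,-1,0,0,0],[0,0,-4,0,0,0],[0,0,-8,0,0,0],[0.6,-3,-10.3,0,0,0],[1.5,-7.5,-10.3,0,0,0],[2.4,-12,-10.3,0,0,0],[3.3,-16.5,-10.3,0,0,0],[4.2,-21,-10.3,0,0,0]]'; python3 -m jog '[[0.9,-4.5,0,0,0,0],[1.8,-9,0,0,0,0],[2.7,-13,0,0,0,0],[3.1,-15,0,0,0,0],[3.1,-15,0,0,0,0],[3.1,-15,0,0,0,0],[3.1,-15,0,0,0,0]]'; python3 -c "
from h import *
st();go((.5699,.0032,.265))"
```

```text
time_s: 23.45
ee_pos: [0.5388, -0.1458, 0.335]
eef_rot: [3.141, -0.0, -0.001]
force: [0.4, 1.5, -1.7]
grip_width: 0.0242
grip_force: 30.0
time_s: 24.15
ee_pos: [0.5698, 0.0014, 0.3345]
eef_rot: [3.141, 0.0, -0.001]
force: [-0.5, 0.1, -1.3]
grip_width: 0.0243
grip_force: 30.0
24.15 [0.5698 0.0014 0.3345] [ 3.141e+00  0.000e+00 -1.000e-03] F [-0.5  0.1 -1.3] w 0.0243 gf 30.0
shift cm [ 0.02 -0.18  6.95] turn [ 0.     0.    -0.001]
```

```bash
python3 -m jog '[[0,-0.18,1.5,0,0,0],[0,-0.18,3.5,0,0,0],[0,-0.18,5.2,0,0,0],[0,-0.18,6,0,0,0],[0,-0.18,6.2,0,0,0],[0,-0.18,6.2,0,0,0],[0,-0.18,6.2,0,0,0],[0,-0.18,6.2,0,0,0]]'; python3 - <<'E'
from h import *
st();go((.5699,.0032,.257))
i=shot('side')['img'][165:245,280:380]; cv2.imwrite('pics/s6.png',cv2.resize(i,None,fx=6,fy=6,interpolation=2))
E
```

```text
time_s: 24.95
ee_pos: [0.57, 0.0041, 0.2732]
eef_rot: [3.142, -0.001, -0.0]
force: [0.4, 1.0, -2.1]
grip_width: 0.0239
grip_force: 30.0
24.95 [0.57   0.0041 0.2732] [ 3.142e+00 -1.000e-03 -0.000e+00] F [ 0.4  1.  -2.1] w 0.0239 gf 30.0
shift cm [-0.01  0.09  1.62] turn [ 0.    -0.001 -0.   ]
```

View pics/s6.png

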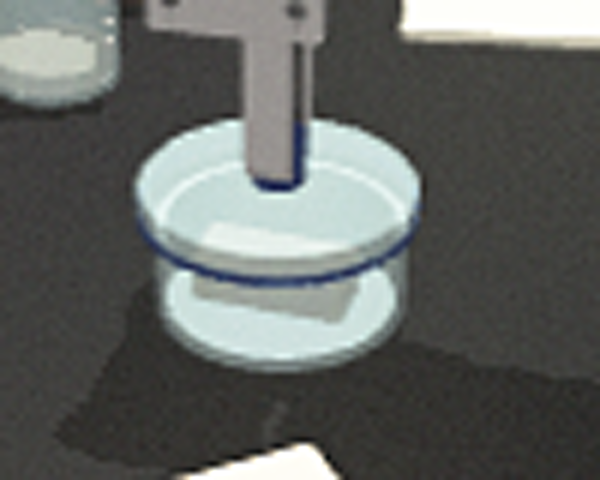

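The lid is level at (278,200) over the dish at (281,260), with the bar visible inside. It sits about 1 mm towards +x. I'll trim that and descend, watching the force.

```bash
python3 -m jog '[[-0.05,0.09,0,0,0,0],[-0.06,0.09,0.2,0,0,0],[-0.06,0.09,0.4,0,0,0],[-0.06,0.09,0.6,0,0,0],[-0.06,0.09,0.8,0,0,0],[-0.06,0.09,0.8,0,0,0],[-0.06,0.09,0.8,0,0,0],[-0.06,0.09,0.8,0,0,0]]'; python3 -m jog '[[0,0,0.2,0,0,0],[0,0,0.4,0,0,0],[0,0,0.6,0,0,0],[0,0,0.65,0,0,0],[0,0,0.65,0,0,0],[0,0,0.65,0,0,0]]'; python3 - <<'E'
from h import *
st();c=load('side')
for z in(.06,.04,.02,0):print(proj(c,(.569,.0028,z)).round(1))
E
```

```text
time_s: 25.8
ee_pos: [0.5693, 0.0033, 0.2645]
eef_rot: [3.142, -0.0, -0.0]
force: [0.8, -0.2, -1.7]
grip_width: 0.0245
grip_force: 30.0
time_s: 26.4
ee_pos: [0.5693, 0.0033, 0.258]
eef_rot: [3.142, -0.0, -0.0]
force: [0.8, 0.5, -0.4]
grip_width: 0.0241
grip_force: 30.0
26.4 [0.5693 0.0033 0.258 ] [ 3.142 -0.    -0.   ] F [ 0.8  0.5 -0.4] w 0.0241 gf 30.0
[325.8 196.1]
[325.8 202.7]
[325.7 209.2]
[325.7 215.5]
```

```bash
python3 -m jog '[[-0.03,0,0.05,0,0,0],[-0.05,0,0.1,0,0,0],[-0.05,0,0.13,0,0,0],[-0.05,0,0.16,0,0,0],[-0.05,0,0.16,0,0,0],[-0.05,0,0.16,0,0,0]]';  python3 -m jog '[[0,0,0.03,0,0,0],[0,0,0.05,0,0,0],[0,0,0.05,0,0,0],[0,0,0.05,0,0,0]]'
```

```text
time_s: 27.0
ee_pos: [0.5688, 0.0033, 0.2563]
eef_rot: [-3.142, 0.0, -0.0]
force: [0.5, -0.2, -1.6]
grip_width: 0.024
grip_force: 30.0
time_s: 27.4
ee_pos: [0.5688, 0.0033, 0.256]
eef_rot: [-3.142, -0.0, -0.0]
force: [-1.9, -0.0, 1.2]
grip_width: 0.0242
grip_force: 30.0
```

Contact at 0.256, as expected for a fully seated lid. Before releasing I check the centring numerically.

```bash
python3 - <<'E'
from h import *
c=shot('side');I=c['img'].astype(int)
for v in range(196,226,2):
    r=I[v,285:370];m=np.where((r[:,0]>105))[0]; b=np.where((r[:,0]-r[:,2]>35))[0]
    print(v,m.min()+285 if len(m) else 0,m.max()+285 if len(m) else 0,(m.min()+m.max())/2+285 if len(m) else 0, (b.min()+285,b.max()+285) if len(b) else '')
i=c['img'][165:245,280:380]; cv2.imwrite('pics/s7.png',cv2.resize(i,None,fx=6,fy=6,interpolation=2))
E
```

```text
196 306 347 326.5 (np.int64(330), np.int64(330))
198 304 348 326.0 (np.int64(330), np.int64(330))
200 303 349 326.0 (np.int64(330), np.int64(330))
202 303 349 326.0 (np.int64(325), np.int64(328))
204 303 349 326.0 
206 304 349 326.5 
208 305 349 327.0 
210 306 347 326.5 (np.int64(348), np.int64(348))
212 308 344 326.0 (np.int64(307), np.int64(346))
214 307 346 326.5 (np.int64(310), np.int64(343))
216 307 346 326.5 (np.int64(314), np.int64(339))
218 308 345 326.5 (np.int64(323), np.int64(331))
220 309 344 326.5 
222 311 342 326.5 
224 314 338 326.0
```

View pics/s7.png

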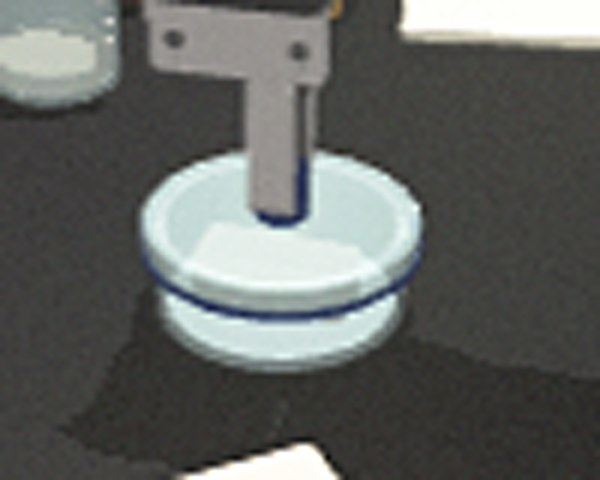

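The lid is level, and its centre column matches the dish's (about 326.3 against 326.5). I'll press lightly, then release and retreat.

```bash
python3 -m jog '[[0,0,0.03,0,0,0],[0,0,0.03,0,0,0],[0,0,0.03,0,0,0]]'; python3 -m jog '[[0,0,0,0,0,0],[0,0,0,0,0,0],[0,0,0,0,0,0],[0,0,0,0,0,0],[0,0,-1,0,0,0],[0,0,-4,0,0,0],[0,0,-8,0,0,0],[0,0,-12,0,0,0]]' 45 5; python3 -m jog '[[-2,4,0,0,0,0],[-4,8.5,0,0,0,0],[-6,13,0,0,0,0],[-7,17.5,0,0,0,0],[-7,22,0,0,0,0],[-7,26.5,0,0,0,0],[-7,30,0,0,0,0],[-7,30,0,0,0,0]]'; python3 -m jog '[[0,0,0,0,0,0],[0,0,0,0,0,0],[0,0,0,0,0,0]]'; python3 - <<'E'
from h import *
st()
a=shot('top')['img'][140:290,190:370];b=shot('side')['img'][165:245,280:380]
a=cv2.resize(a,(540,450),interpolation=2);b=cv2.resize(b,(400,320)[::1],interpolation=2)
o=np.zeros((450,790,3),np.uint8);o[:,:390]=a[:,150:];o[:320,390:]=b;cv2.imwrite('pics/fin.png',o)
E
```

```text
time_s: 27.75
ee_pos: [0.5688, 0.0033, 0.2559]
eef_rot: [3.142, -0.0, -0.0]
force: [-2.9, -0.3, 4.8]
grip_width: 0.0243
grip_force: 30.0
time_s: 28.55
ee_pos: [0.5685, 0.0033, 0.3776]
eef_rot: [3.142, 0.0, -0.0]
force: [-0.5, 0.2, 0.0]
grip_width: 0.0421
grip_force: 0.0
time_s: 29.35
ee_pos: [0.498, -0.3001, 0.3759]
eef_rot: [3.141, -0.0, -0.004]
force: [0.7, 0.6, -0.7]
grip_width: 0.0421
grip_force: 0.0
time_s: 29.65
ee_pos: [0.4989, -0.2956, 0.376]
eef_rot: [3.141, -0.0, 0.001]
force: [0.2, -0.0, -0.5]
grip_width: 0.0426
grip_force: 0.0
29.65 [ 0.4989 -0.2956  0.376 ] [ 3.141e+00 -0.000e+00  1.000e-03] F [ 0.2 -0.  -0.5] w 0.0426 gf 0.0
```

View pics/fin.png

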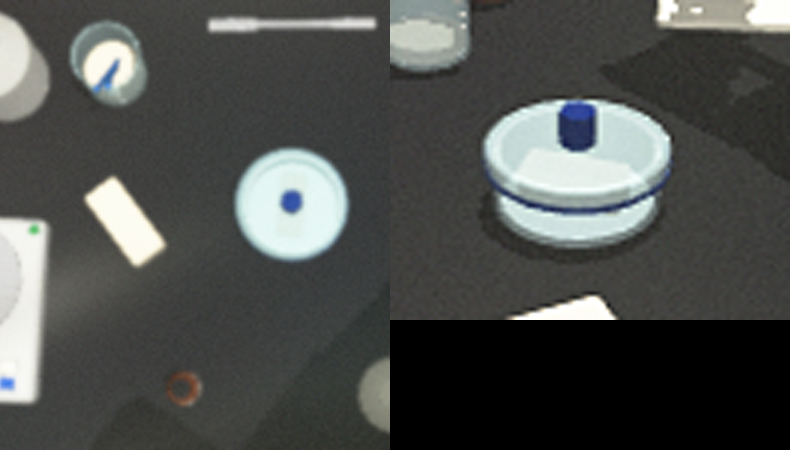

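The lid is centred and level on the dish at (577,165), the bar is inside, and the other things are where they were. Handing in.

```bash
python3 -c "
from station import ctrl
print(ctrl.hand_in())"
```

```text
the job is handed in; nothing more can be done
None
```

The soap bar lies flat in the dish with the lid back on, centred and level, and I handed the job in at about 30 s of the 72 s; no verdict came back.

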